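# Take the pickle pot off its burner stand

## Task

On the goldsmith's bench one small steel pot with a hoop handle stands on the three-legged burner stand. Lift it clear of the stand, keep it upright, and set it down gently in the middle of the round cork mat, then let go. Leave the matching spare pot, which stands on the bench top, where it is.

Things in the scene. Friction and masses are not known exactly. Their poses are not given: they have to be found in the camera images.
- pot_center (a point): centre of the pot to move, 60 mm above its underside: open steel cup 60 mm tall, 76 mm across the rim, foot 68 mm, 120 mm tall with its rigid hoop handle, which is 88 mm wide in the pot's y-z plane (z up). The hoop's top is a dark wooden bar along the pot's y, 46 mm long, 14 mm square, centred 53 mm above this point, 46 mm of free room between it and the rim. 0.2 to 0.45 kg
- stand: three-legged dark steel stand with a small brass burner under it, fixed to the bench; the pot's foot rests loose on its flat round top plate, 80 mm above the bench, 92 mm across, feet within 115 mm across. Origin at the middle of its underside, on the bench; z up
- mat_top (a point): centre of the upper face of the round cork mat, 116 mm across and 10 mm thick, fixed to the bench; z up
- spare_center (a point): centre (half-way up, 60 mm above its foot) of the spare pot, same shape and size as the pot to move, standing loose on the bench top; not to be moved
Things that resemble listed ones, but are neither listed nor needed, are in the scene too. What is shaped like the part that bears pot_center but red is not meant.

How it is judged:
On the way:
1. the pot is lifted clear of the stand: its foot at least 15 mm above the stand's top plate (z of pot_center in the frame of stand above 0.155 m), for 0.1 s.
At the end, for the whole second after the job is handed in: The pot stands upright (within 10 degrees) and at rest on the cork mat, its axis within 20 mm of the mat's centre, and the spare pot is within 15 mm of where it stood (horizontal distance between pot_center and mat_top below 0.02 m and z of pot_center in the frame of mat_top between 0.054 and 0.066 m and angle between pot_center's own z axis and vertical below 0.17 rad and linear speed of pot below 0.02 m/s and distance of spare_center from where it was at the start of the episode below 0.015 m); the robot touches nothing.
It fails at once if the pot is tipped by more than 35 degrees (angle between pot_center's own z axis and vertical above 0.61 rad).
It fails at once if the pot is dropped (falls free faster than 0.5 m/s, a drop of more than 13 mm) (linear speed of pot above 0.5 m/s and contact force between pot and anything else below 0.05 N).
It fails at once if the spare pot is moved by more than 15 mm (distance of spare_center from where it was at the start of the episode above 0.015 m).
It also fails if it takes over 43 s, if anything falls off the work surface, if the arm or the gripper's body presses on something with over 40 N, if the wrist force passes 120 N, or if a joint passes its speed limit or range.

## Robot

A 6-joint arm with a two-finger parallel gripper is mounted at the origin on the work surface. World frame = base frame: x ahead of the robot, y to its left, z up, the work surface at z = 0. Lengths are in m, angles in rad, forces in N, time in s.
With the tool pointing down it reaches from about 0.275 to 0.75 m from the base axis. Payload 10.2 kg.
Tool frame: the origin (TCP) lies at the centre of the arm's flange, where the gripper is bolted on; the fingertips stand 166 mm ahead of it and the grasp point (between the pads) lies 147 mm ahead of it (bot.grasp_offset is the z of the grasp point in the tool frame, in m); z points along the fingers, y is the line along which they close (so a half turn about z gives the same grasp; the last joint's range is limited). The gripper opens to 88 mm and grips with 3 to 60 N. Pads are 18 mm wide; open, the fingers measure 123 mm over their backs; the gripper's body (75 mm by 187 mm) begins 45 mm behind the grasp point.
Start: joints at [-1.454, 0.313, 1.498, -0, 1.331, -0.223], TCP at [0.175, -0.495, 0.405] pointing down, gripper open.
Joint ranges: [-2.94, 2.94], [-0.97, 2.17], [0.19, 2.56], [-1.23, 4.37], [0.02, 3.11], [-2.88, 2.88]. Speed limits (rad/s): [2.39, 2.39, 3.01, 3.14, 3.14, 3.14].

## Interface

Orientations are given as a unit quaternion [x, y, z, w].
In Python, from bench import bot, imaging, job gives the robot as it stands.
- The arm moves only by the shell command python3 -m jog 'ROWS' [FORCE]. ROWS is JSON, a list of rows, each an object of numbers: "x", "y", "z": the shift along the tool's x, y, z normalised to -1 to 1, where 1 is 0.3 m; "ax", "ay", "az": the turn, a rotation vector about the tool's x, y, z normalised to -1 to 1, where 1 is 45 degrees; "fingers": the opening, from 0 (shut) to 1 (fully open). A call has 1 to 8 rows; each row is the pose to reach, as a shift and turn from the pose commanded when the call began, along the tool's axes at that moment; what a row does not reach only later rows make up. A row lasts 1/12 s, in which the tool goes at most 41.7 mm and 7.16 degrees, less where a joint would pass 70% of its speed; a pose out of reach is approached as far as the arm can. A call with a number of a shift or a turn outside -1 to 1 is refused whole. A call with a gripper value outside its range is refused whole. The fingers move at their own pace and stop on an object; FORCE is the grip in N (left out, the last holds). Time passes only in rows, so rows that repeat a pose let the fingers close. It gives the time, the measured TCP pose, the force, the opening and the grip force at its end, in the units of the state.
- bot.observe(): the state, without advancing time (a new reading comes with each control period).
- imaging.get_image(name): name is "side" or "top" or "wrist"; returns a dict with "image" (480x640x3 uint8, red, green, blue), "range_z" (480x640 float32, m along the optical axis (not along the pixel's ray), 0 where there is no reading), "fx", "fy", "cx", "cy" (pixels), "dist" ([k1, k2, p1, p2, k3] as OpenCV has them; the pictures are not rectified), "origin" and "attitude" of the camera in the world. Camera axes: x right, y down, z forward; pixel columns grow to the right and rows downward; lengths in m; the calibration is good to about 2 mm. A picture is of the moment at which its call begins.
- job.sign_off(): hands the job in; it is judged then, once.
The state is a dict: "t": time; "q": joint angles; "joint_vel": joint speeds; "joint_torque": joint torques, N m; "ee_pos": TCP position; "tool_rot": TCP orientation; "ft_force": force on the tool from outside, world axes, zero at the start; "ft_torque": the same for the moment, N m; "grip_width": opening from 0.0 (shut) to 1.0 (fully open); "gripper_force": force on a finger pad.
Only numpy, scipy, OpenCV 4.12 (cv2) and the standard library are available. Lean on these libraries where they do the work, as an engineer would, in place of code of your own. Each camera call takes 0.05 s, during which the arm holds its last target. There are 200 camera calls.

## Working session

There is one attempt and no reset: what is moved stays moved. The work goes in short steps, Python scripts to look and compute and a shell command to move; the robot and the scene stay as the last step left them, time stands still between calls to the robot, and variables do not carry over. Pictures are saved under pics/ and viewed, at most 10 in all, crops included, and the job is handed in when it is done.

```bash
mkdir -p pics; cat > h.py <<'E'
import numpy as np, cv2
from bench import bot, imaging, job
from scipy.spatial.transform import Rotation as R
def rot(a):
    a=np.array(a,float)
    return a if a.shape==(3,3) else R.from_quat(a).as_matrix()
def cloud(d):
    K=np.array([[d['fx'],0,d['cx']],[0,d['fy'],d['cy']],[0,0,1]])
    v,u=np.mgrid[:480,:640]
    p=cv2.undistortPoints(np.stack([u,v],-1).reshape(-1,1,2).astype(float),K,np.array(d['dist'],float)).reshape(480,640,2)
    z=d['range_z'][...,None]
    P=np.concatenate([p*z,z],-1)@rot(d['attitude']).T+np.array(d['origin'])
    P[d['range_z']==0]=np.nan
    return P
def shot(n,tag):
    d=imaging.get_image(n); cv2.imwrite(f'pics/{tag}.png',d['image'][...,::-1]); np.save(f'pics/{tag}.npy',cloud(d)); return d
E
python3 - <<'E'
from h import *
for n in('side','top'):
    d=shot(n,n+'0'); print(n,d['origin'],d['attitude'],d['fx'],(d['range_z']>0).mean())
print(bot.observe())
E
```

```text
side [0.28689764 0.83816029 0.76833282] [-0.10471448  0.8982954  -0.42325585  0.0543575 ] 590.8682446319906 0.996142578125
top [0.35421574 0.05831769 1.04633372] [ 0.71230299 -0.69858834  0.04066927 -0.05426602] 507.78178822343625 0.9960514322916667
{'t': 0.1, 'q': array([-1.45440888e+00,  3.13362283e-01,  1.49827175e+00,  7.12999779e-06,
        1.33099588e+00, -2.23404003e-01]), 'joint_vel': array([ 0.00160723, -0.0016307 , -0.0018887 , -0.00103111,  0.00040723,
       -0.00139772]), 'joint_torque': array([ 2.49027107e-03, -4.02809608e+01, -2.52647102e+01,  6.95338170e-02,
        3.41788761e-02, -7.23287917e-05]), 'ee_pos': array([ 0.17496217, -0.49496652,  0.4042681 ]), 'tool_rot': array([ 9.85602414e-01,  1.69078717e-01,  3.11955003e-05, -5.17705329e-04]), 'ft_force': array([ 0.40329571, -0.39375737,  0.36347197]), 'ft_torque': array([0.04162399, 0.01118419, 0.02336186]), 'gripper_force': 0.0, 'grip_width': 1.0016383835593095}
```

View pics/top0.png

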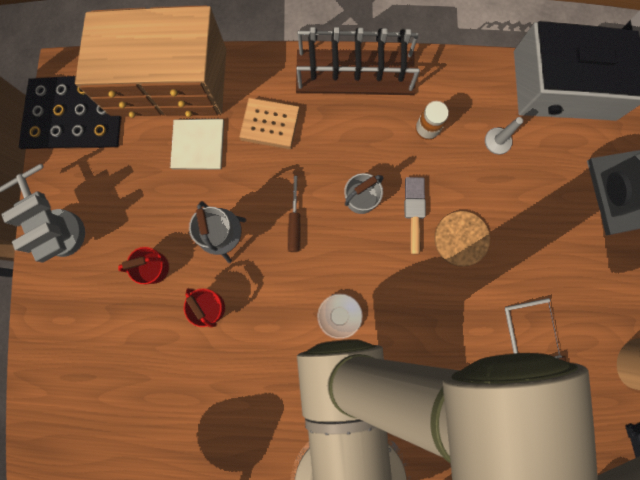

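View pics/side0.png

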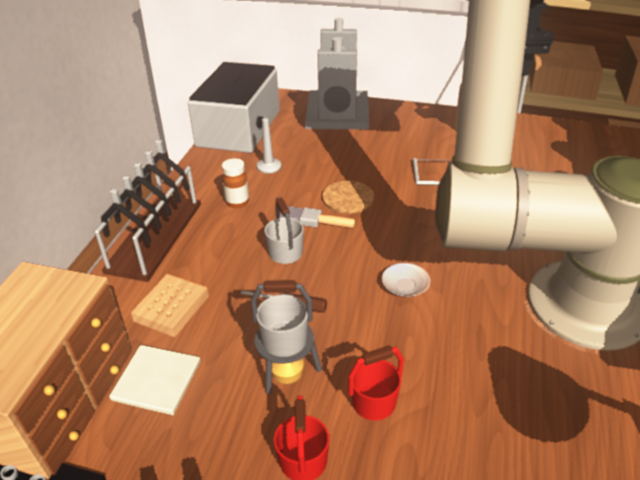

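The top view shows the pot on the stand at about (213,230) with its dark bar around (203,220). The spare pot is at (364,193), the cork mat at (462,238), and the red decoy pots at (147,265) and (204,307). The side view confirms this: pot on the stand (282,320), spare (285,240), mat (347,197).

```bash
python3 - <<'E'
from h import *
for n,bx,mx,sx in(('top',(170,180,260,280),(425,200,500,275),(335,165,395,225)),('side',(235,260,335,400),(315,170,380,220),(255,190,310,270))):
    P=np.load(f'pics/{n}0.npy')
    c=lambda b:P[b[1]:b[3],b[0]:b[2]].reshape(-1,3)
    for nm,b,lo,hi in(('bar',bx,.183,.215),('rim',bx,.13,.144),('spbar',sx,.103,.13),('mat',mx,.006,.014)):
        q=c(b); q=q[(q[:,2]>lo)&(q[:,2]<hi)]
        if len(q)<5: print(n,nm,len(q));continue
        r=cv2.minAreaRect((q[:,:2]*1000).astype(np.float32))
        ev=np.linalg.svd(q[:,:2]-q[:,:2].mean(0),full_matrices=False)[2][0]
        (cx,cy),rad=cv2.minEnclosingCircle((q[:,:2]*1000).astype(np.float32))
        print(n,nm,len(q),'mean',q.mean(0).round(4),'zmax',q[:,2].max().round(3),'rect',np.round(r[0]),np.round(r[1]),'axis deg',np.degrees(np.arctan2(ev[1],ev[0])).round(1),'circ',round(cx),round(cy),round(rad))
E
```

```text
top bar 285 mean [0.494  0.2698 0.1984] zmax 0.204 rect [496. 272.] [70. 15.] axis deg -166.9 circ 496 270 35
top rim 283 mean [0.4961 0.2717 0.1385] zmax 0.144 rect [496. 271.] [75. 74.] axis deg -103.1 circ 496 270 43
top spbar 248 mean [ 0.5835 -0.0129  0.1185] zmax 0.125 rect [585. -13.] [14. 71.] axis deg 125.7 circ 584 -14 35
top mat 2265 mean [ 0.5022 -0.2251  0.0106] zmax 0.014 rect [ 511. -221.] [141. 158.] axis deg -45.4 circ 513 -212 89
side bar 507 mean [0.4966 0.2761 0.1942] zmax 0.201 rect [497. 274.] [71. 16.] axis deg 14.3 circ 497 275 35
side rim 656 mean [0.4977 0.2735 0.1359] zmax 0.144 rect [497. 273.] [75. 76.] axis deg 116.6 circ 498 275 44
side spbar 183 mean [ 0.5823 -0.0051  0.115 ] zmax 0.12 rect [584. -10.] [15. 66.] axis deg 126.2 circ 583 -11 33
side mat 1150 mean [ 0.5024 -0.2188  0.0085] zmax 0.014 rect [ 500. -202.] [114. 155.] axis deg 75.3 circ 516 -199 85
```

```bash
r='' ; python3 -m jog '[{"x":0.667,"y":-0.733},{"x":0.667,"y":-0.733},{"x":0.667,"y":-0.733},{"x":0.667,"y":-0.733},{"x":0.667,"y":-0.733},{"x":0.667,"y":-0.733},{"x":0.667,"y":-0.733},{"x":0.667,"y":-0.733}]'
python3 -m jog '[{"x":0.667,"y":-0.733},{"x":0.667,"y":-0.733},{"x":0.667,"y":-0.733},{"x":0.667,"y":-0.733},{"x":0.667,"y":-0.733},{"x":0.667,"y":-0.733},{"x":0.667,"y":-0.733},{"x":0.667,"y":-0.733}]'
```

```text
$[0]: bad value
$[0]: bad value
```

```bash
python3 -m jog '[{"x":0.667,"y":-0.733,"z":0,"ax":0,"ay":0,"az":0,"fingers":1},{"x":0.667,"y":-0.733,"z":0,"ax":0,"ay":0,"az":0,"fingers":1},{"x":0.667,"y":-0.733,"z":0,"ax":0,"ay":0,"az":0,"fingers":1},{"x":0.667,"y":-0.733,"z":0,"ax":0,"ay":0,"az":0,"fingers":1},{"x":0.667,"y":-0.733,"z":0,"ax":0,"ay":0,"az":0,"fingers":1},{"x":0.667,"y":-0.733,"z":0,"ax":0,"ay":0,"az":0,"fingers":1},{"x":0.667,"y":-0.733,"z":0,"ax":0,"ay":0,"az":0,"fingers":1},{"x":0.667,"y":-0.733,"z":0,"ax":0,"ay":0,"az":0,"fingers":1}]'
```

```text
t: 0.77
ee_pos: [0.2913, -0.2165, 0.4047]
tool_rot: [0.985, 0.171, 0.0, -0.001]
ft_force: [-0.5, -0.7, 1.0]
grip_width: 1.0
gripper_force: 0.0
```

```bash
python3 -m jog '[{"x":0.667,"y":-0.733,"z":0,"ax":0,"ay":0,"az":0,"fingers":1},{"x":0.667,"y":-0.733,"z":0,"ax":0,"ay":0,"az":0,"fingers":1},{"x":0.667,"y":-0.733,"z":0,"ax":0,"ay":0,"az":0,"fingers":1},{"x":0.667,"y":-0.733,"z":0,"ax":0,"ay":0,"az":0,"fingers":1},{"x":0.667,"y":-0.733,"z":0,"ax":0,"ay":0,"az":0,"fingers":1},{"x":0.667,"y":-0.733,"z":0,"ax":0,"ay":0,"az":0,"fingers":1},{"x":0.667,"y":-0.733,"z":0,"ax":0,"ay":0,"az":0,"fingers":1},{"x":0.667,"y":-0.733,"z":0,"ax":0,"ay":0,"az":0,"fingers":1}]' 
python3 -m jog '[{"x":0.53,"y":-0.587,"z":0,"ax":0,"ay":0,"az":0.133,"fingers":1},{"x":0.53,"y":-0.587,"z":0,"ax":0,"ay":0,"az":0.133,"fingers":1},{"x":0.53,"y":-0.587,"z":0,"ax":0,"ay":0,"az":0.133,"fingers":1},{"x":0.53,"y":-0.587,"z":0,"ax":0,"ay":0,"az":0.133,"fingers":1},{"x":0.53,"y":-0.587,"z":0,"ax":0,"ay":0,"az":0.133,"fingers":1},{"x":0.53,"y":-0.587,"z":0,"ax":0,"ay":0,"az":0.133,"fingers":1},{"x":0.53,"y":-0.587,"z":0,"ax":0,"ay":0,"az":0.133,"fingers":1},{"x":0.53,"y":-0.587,"z":0,"ax":0,"ay":0,"az":0.133,"fingers":1}]'
python3 - <<'E'
from h import *
import time
shot('wrist','w0')
P=np.load('pics/w0.npy').reshape(-1,3)
o=bot.observe();print(o['ee_pos'],R.from_quat(o['tool_rot']).as_matrix().round(3).tolist())
m=(np.hypot(P[:,0]-.4965,P[:,1]-.2725)<.07)
for lo,hi in((.183,.21),(.13,.145)):
    q=P[m&(P[:,2]>lo)&(P[:,2]<hi)]
    print(len(q))
    if len(q)>5:
        ev=np.linalg.svd(q[:,:2]-q[:,:2].mean(0),full_matrices=False)[2][0]
        r=cv2.minAreaRect((q[:,:2]*1000).astype(np.float32)); print(q.mean(0),q[:,2].max(),r,np.degrees(np.arctan2(ev[1],ev[0])))
E
```

```text
t: 1.43
ee_pos: [0.4067, 0.0574, 0.4045]
tool_rot: [0.985, 0.172, 0.0, -0.001]
ft_force: [-0.5, -0.2, -0.1]
grip_width: 0.996
gripper_force: 0.0
t: 2.1
ee_pos: [0.4974, 0.2725, 0.4036]
tool_rot: [0.993, 0.118, -0.001, 0.0]
ft_force: [0.4, 0.5, 0.4]
grip_width: 0.998
gripper_force: 0.0
[0.49717322 0.27155194 0.40405267] [[0.972, 0.233, -0.001], [0.233, -0.972, -0.001], [-0.001, 0.0, -1.0]]
2978
[0.5030523  0.27343388 0.19687985] 0.20052382270734345 ((500.9143981933594, 273.0363464355469), (67.46752166748047, 13.894399642944336), 14.019851684570312) -165.73653943190925
2045
[0.49684553 0.27185024 0.13699586] 0.1446434893340001 ((498.4584655761719, 272.2393798828125), (74.91936492919922, 75.18334197998047), 57.56597900390625) -76.72859016330865
```

View pics/w0.png

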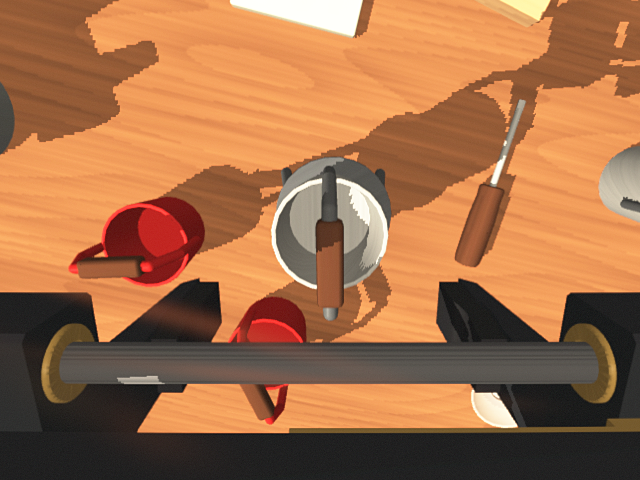

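The wrist view shows the bar centred between the fingers at about (330,265), along tool x, with clear room on both sides. So I can descend and close.

```bash
python3 -m jog '[{"x":0,"y":0,"z":0.1,"ax":0,"ay":0,"az":0,"fingers":1},{"x":0,"y":-0.003,"z":0.18,"ax":0,"ay":0,"az":0,"fingers":1},{"x":0,"y":-0.003,"z":0.213,"ax":0,"ay":0,"az":0,"fingers":1},{"x":0,"y":-0.003,"z":0.213,"ax":0,"ay":0,"az":0,"fingers":1},{"x":0,"y":-0.003,"z":0.213,"ax":0,"ay":0,"az":0,"fingers":0.5},{"x":0,"y":-0.003,"z":0.213,"ax":0,"ay":0,"az":0,"fingers":0.3},{"x":0,"y":-0.003,"z":0.213,"ax":0,"ay":0,"az":0,"fingers":0.25},{"x":0,"y":-0.003,"z":0.213,"ax":0,"ay":0,"az":0,"fingers":0.2}]' 30
python3 -m jog '[{"x":0,"y":0,"z":0,"ax":0,"ay":0,"az":0,"fingers":0.15},{"x":0,"y":0,"z":0,"ax":0,"ay":0,"az":0,"fingers":0.1},{"x":0,"y":0,"z":0,"ax":0,"ay":0,"az":0,"fingers":0},{"x":0,"y":0,"z":0,"ax":0,"ay":0,"az":0,"fingers":0},{"x":0,"y":0,"z":0,"ax":0,"ay":0,"az":0,"fingers":0},{"x":0,"y":0,"z":0,"ax":0,"ay":0,"az":0,"fingers":0}]' 30
```

```text
t: 2.82
ee_pos: [0.4968, 0.2728, 0.3419]
tool_rot: [0.993, 0.117, 0.001, -0.0]
ft_force: [0.1, -0.7, -0.0]
grip_width: 0.72
gripper_force: 0.0
t: 3.32
ee_pos: [0.4967, 0.273, 0.3408]
tool_rot: [0.993, 0.117, -0.0, 0.0]
ft_force: [-0.0, -0.1, -1.1]
grip_width: 0.268
gripper_force: 0.0
```

```bash
python3 -m jog '[{"x":0,"y":0,"z":0,"ax":0,"ay":0,"az":0,"fingers":0},{"x":0,"y":0,"z":0,"ax":0,"ay":0,"az":0,"fingers":0},{"x":0,"y":0,"z":0,"ax":0,"ay":0,"az":0,"fingers":0},{"x":0,"y":0,"z":0,"ax":0,"ay":0,"az":0,"fingers":0},{"x":0,"y":0,"z":0,"ax":0,"ay":0,"az":0,"fingers":0},{"x":0,"y":0,"z":0,"ax":0,"ay":0,"az":0,"fingers":0}]' 30
```

```text
t: 3.82
ee_pos: [0.4967, 0.2729, 0.3408]
tool_rot: [0.993, 0.117, -0.0, 0.0]
ft_force: [-0.2, -0.8, 0.2]
grip_width: 0.157
gripper_force: 30.0
```

```bash
python3 -m jog '[{"x":0,"y":0,"z":-0.03,"ax":0,"ay":0,"az":0,"fingers":0},{"x":0,"y":0,"z":-0.08,"ax":0,"ay":0,"az":0,"fingers":0},{"x":0,"y":0,"z":-0.14,"ax":0,"ay":0,"az":0,"fingers":0},{"x":0,"y":0,"z":-0.2,"ax":0,"ay":0,"az":0,"fingers":0},{"x":0,"y":0,"z":-0.26,"ax":0,"ay":0,"az":0,"fingers":0},{"x":0,"y":0,"z":-0.3,"ax":0,"ay":0,"az":0,"fingers":0},{"x":0,"y":0,"z":-0.3,"ax":0,"ay":0,"az":0,"fingers":0},{"x":0,"y":0,"z":-0.3,"ax":0,"ay":0,"az":0,"fingers":0}]' 30
python3 - <<'E'
from h import *
d=shot('side','side1')
img=cv2.imread('pics/top0.png'); P=np.load('pics/top0.npy')
# cork: ray-cast mask pixels on z=.01 from colour in the first top picture
h=cv2.cvtColor(img,cv2.COLOR_BGR2HSV); print('cork',h[225:250:8,440:480:10].reshape(-1,3).tolist(),'wood',h[290,450],h[290,560])
q=P[190:290,415:510].reshape(-1,3); g=(q[:,2]>.007)&(q[:,2]<.014)&(np.hypot(q[:,0]-.5023,q[:,1]+.222)<.075); q=q[g]
print(np.median(q,0),(np.percentile(q,2,0)+np.percentile(q,98,0))/2,np.ptp(q,axis=0))
E
```

```text
t: 4.48
ee_pos: [0.4966, 0.273, 0.4309]
tool_rot: [0.993, 0.117, 0.0, -0.0]
ft_force: [0.2, -0.1, -3.0]
grip_width: 0.153
gripper_force: 30.0
cork [[15, 143, 177], [15, 145, 194], [15, 146, 210], [15, 142, 158], [14, 145, 187], [15, 145, 193], [15, 145, 206], [14, 145, 207], [15, 144, 179], [15, 143, 164], [15, 143, 198], [15, 144, 183], [15, 146, 190], [15, 142, 181], [14, 143, 180], [15, 136, 101]] wood [ 12 158  97] [ 12 165 148]
[ 0.50205828 -0.22496774  0.01076994] [ 0.50270727 -0.22614964  0.01058635] [0.13111941 0.11530731 0.00696039]
```

View pics/side1.png

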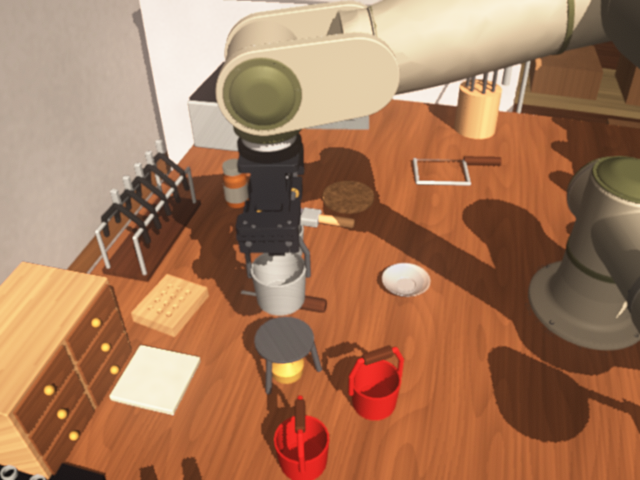

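The pot hangs upright at about (280,282), clear of the stand plate at (285,340). Next I carry it to the mat.

```bash
python3 -m jog '[{"x":-0.012,"y":0.05,"z":0,"ax":0,"ay":0,"az":0,"fingers":0},{"x":-0.03,"y":0.13,"z":0,"ax":0,"ay":0,"az":0,"fingers":0},{"x":-0.055,"y":0.24,"z":0,"ax":0,"ay":0,"az":0,"fingers":0},{"x":-0.08,"y":0.35,"z":0,"ax":0,"ay":0,"az":0,"fingers":0},{"x":-0.107,"y":0.47,"z":0,"ax":0,"ay":0,"az":0,"fingers":0},{"x":-0.132,"y":0.58,"z":0,"ax":0,"ay":0,"az":0,"fingers":0},{"x":-0.159,"y":0.7,"z":0,"ax":0,"ay":0,"az":0,"fingers":0},{"x":-0.184,"y":0.806,"z":0,"ax":0,"ay":0,"az":0,"fingers":0}]'
python3 -m jog '[{"x":-0.025,"y":0.11,"z":0,"ax":0,"ay":0,"az":0,"fingers":0},{"x":-0.05,"y":0.22,"z":0,"ax":0,"ay":0,"az":0,"fingers":0},{"x":-0.075,"y":0.33,"z":0,"ax":0,"ay":0,"az":0,"fingers":0},{"x":-0.1,"y":0.44,"z":0,"ax":0,"ay":0,"az":0,"fingers":0},{"x":-0.125,"y":0.55,"z":0,"ax":0,"ay":0,"az":0,"fingers":0},{"x":-0.15,"y":0.66,"z":0,"ax":0,"ay":0,"az":0,"fingers":0},{"x":-0.17,"y":0.75,"z":0,"ax":0,"ay":0,"az":0,"fingers":0},{"x":-0.184,"y":0.806,"z":0,"ax":0,"ay":0,"az":0,"fingers":0}]'
python3 -m jog '[{"x":0,"y":0,"z":0.05,"ax":0,"ay":0,"az":0,"fingers":0},{"x":0,"y":0,"z":0.12,"ax":0,"ay":0,"az":0,"fingers":0},{"x":0,"y":0,"z":0.2,"ax":0,"ay":0,"az":0,"fingers":0},{"x":0,"y":0,"z":0.27,"ax":0,"ay":0,"az":0,"fingers":0},{"x":0,"y":0,"z":0.3,"ax":0,"ay":0,"az":0,"fingers":0},{"x":0,"y":0,"z":0.3,"ax":0,"ay":0,"az":0,"fingers":0},{"x":0,"y":0,"z":0.3,"ax":0,"ay":0,"az":0,"fingers":0}]'
python3 - <<'E'
from h import *
for n in('wrist','side','top'): shot(n,n+'2')
a=cv2.imread('pics/wrist2.png');b=cv2.imread('pics/side2.png')
cv2.imwrite('pics/both2.png',np.hstack([cv2.resize(a,(400,300)),b[100:400,200:600]]))
print(bot.observe()['ee_pos'])
for n in('wrist2','side2','top2'):
    P=np.load(f'pics/{n}.npy'); q=P.reshape(-1,3); d=np.hypot(q[:,0]-.502,q[:,1]+.2235)
    g=q[(d<.08)&(q[:,2]>.007)&(q[:,2]<.014)]; p=q[(d<.06)&(q[:,2]>.075)&(q[:,2]<.13)]
    for nm,s in(('mat',g),('pot',p)):
        if len(s)>20: print(n,nm,len(s),np.percentile(s,[1,50,99],axis=0).round(3).tolist())
E
```

```text
t: 5.2
ee_pos: [0.499, 0.023, 0.4297]
tool_rot: [0.993, 0.117, -0.001, -0.0]
ft_force: [-0.2, 0.8, -2.8]
grip_width: 0.154
gripper_force: 30.0
t: 5.87
ee_pos: [0.5018, -0.2258, 0.4293]
tool_rot: [0.993, 0.116, -0.001, -0.001]
ft_force: [-0.5, 0.7, -3.1]
grip_width: 0.156
gripper_force: 30.0
t: 6.45
ee_pos: [0.5022, -0.2231, 0.341]
tool_rot: [0.993, 0.117, -0.0, -0.0]
ft_force: [0.2, -0.3, -3.1]
grip_width: 0.149
gripper_force: 30.0
[ 0.50229176 -0.22311912  0.34208063]
wrist2 mat 5965 [[0.49, -0.279, 0.007], [0.535, -0.217, 0.009], [0.56, -0.169, 0.01]]
wrist2 pot 7376 [[0.477, -0.256, 0.084], [0.504, -0.225, 0.086], [0.54, -0.19, 0.129]]
side2 mat 988 [[0.449, -0.274, 0.007], [0.501, -0.218, 0.009], [0.556, -0.167, 0.012]]
side2 pot 960 [[0.466, -0.26, 0.08], [0.501, -0.2, 0.112], [0.539, -0.184, 0.13]]
top2 mat 635 [[0.448, -0.229, 0.007], [0.485, -0.191, 0.011], [0.542, -0.17, 0.014]]
top2 pot 35 [[0.526, -0.225, 0.085], [0.534, -0.219, 0.092], [0.541, -0.209, 0.125]]
```

View pics/both2.png

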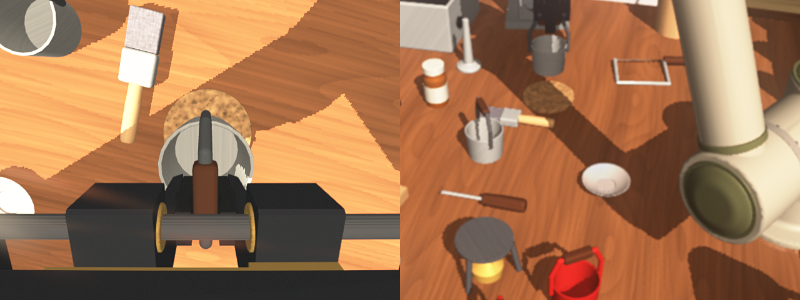

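The left crop (wrist) shows the pot at (207,160) over the cork mat at (207,120), nearly concentric after perspective. The right crop (side) shows it upright above the mat. The measured offset is under 2 mm, so I lower it.

```bash
python3 -m jog '[{"x":0,"y":0,"z":0.05,"ax":0,"ay":0,"az":0,"fingers":0},{"x":0,"y":0,"z":0.1,"ax":0,"ay":0,"az":0,"fingers":0},{"x":0,"y":0,"z":0.15,"ax":0,"ay":0,"az":0,"fingers":0},{"x":0,"y":0,"z":0.19,"ax":0,"ay":0,"az":0,"fingers":0},{"x":0,"y":0,"z":0.21,"ax":0,"ay":0,"az":0,"fingers":0},{"x":0,"y":0,"z":0.22,"ax":0,"ay":0,"az":0,"fingers":0},{"x":0,"y":0,"z":0.223,"ax":0,"ay":0,"az":0,"fingers":0},{"x":0,"y":0,"z":0.223,"ax":0,"ay":0,"az":0,"fingers":0}]'
python3 -m jog '[{"x":0,"y":0,"z":0.003,"ax":0,"ay":0,"az":0,"fingers":0},{"x":0,"y":0,"z":0.007,"ax":0,"ay":0,"az":0,"fingers":0},{"x":0,"y":0,"z":0.007,"ax":0,"ay":0,"az":0,"fingers":0}]'
```

```text
t: 7.27
ee_pos: [0.5023, -0.2231, 0.2746]
tool_rot: [0.993, 0.117, 0.0, 0.0]
ft_force: [1.1, 0.3, -3.7]
grip_width: 0.155
gripper_force: 30.0
t: 7.52
ee_pos: [0.5021, -0.2231, 0.272]
tool_rot: [0.993, 0.117, 0.0, 0.0]
ft_force: [-0.2, 0.4, -2.1]
grip_width: 0.152
gripper_force: 30.0
```

```bash
python3 -m jog '[{"x":0,"y":0,"z":0.003,"ax":0,"ay":0,"az":0,"fingers":0},{"x":0,"y":0,"z":0.003,"ax":0,"ay":0,"az":0,"fingers":0},{"x":0,"y":0,"z":0.003,"ax":0,"ay":0,"az":0,"fingers":0}]'
python3 -m jog '[{"x":0,"y":0,"z":0.002,"ax":0,"ay":0,"az":0,"fingers":0},{"x":0,"y":0,"z":0.002,"ax":0,"ay":0,"az":0,"fingers":0},{"x":0,"y":0,"z":0.002,"ax":0,"ay":0,"az":0,"fingers":0}]'
```

```text
t: 7.77
ee_pos: [0.5021, -0.2231, 0.2709]
tool_rot: [0.993, 0.117, 0.0, -0.0]
ft_force: [-1.0, -0.1, -3.0]
grip_width: 0.152
gripper_force: 30.0
t: 8.02
ee_pos: [0.5022, -0.2232, 0.2707]
tool_rot: [0.993, 0.117, 0.0, 0.0]
ft_force: [-0.1, -1.8, 1.5]
grip_width: 0.149
gripper_force: 30.0
```

Contact is felt, as the weight has come off the wrist. I open the gripper and retreat straight up.

```bash
python3 -m jog '[{"x":0,"y":0,"z":0,"ax":0,"ay":0,"az":0,"fingers":0.2},{"x":0,"y":0,"z":0,"ax":0,"ay":0,"az":0,"fingers":0.3},{"x":0,"y":0,"z":0,"ax":0,"ay":0,"az":0,"fingers":0.5},{"x":0,"y":0,"z":0,"ax":0,"ay":0,"az":0,"fingers":0.7},{"x":0,"y":0,"z":0,"ax":0,"ay":0,"az":0,"fingers":0.8},{"x":0,"y":0,"z":0,"ax":0,"ay":0,"az":0,"fingers":0.8},{"x":0,"y":0,"z":0,"ax":0,"ay":0,"az":0,"fingers":0.8},{"x":0,"y":0,"z":0,"ax":0,"ay":0,"az":0,"fingers":0.8}]'
python3 -m jog '[{"x":0,"y":0,"z":-0.05,"ax":0,"ay":0,"az":0,"fingers":0.8},{"x":0,"y":0,"z":-0.15,"ax":0,"ay":0,"az":0,"fingers":0.8},{"x":0,"y":0,"z":-0.25,"ax":0,"ay":0,"az":0,"fingers":0.8},{"x":0,"y":0,"z":-0.35,"ax":0,"ay":0,"az":0,"fingers":0.8},{"x":0,"y":0,"z":-0.4,"ax":0,"ay":0,"az":0,"fingers":0.8},{"x":0,"y":0,"z":-0.4,"ax":0,"ay":0,"az":0,"fingers":0.8}]'
python3 - <<'E'
from h import *
for n in('wrist','side'): shot(n,n+'3')
a=cv2.imread('pics/wrist3.png');b=cv2.imread('pics/side3.png')
cv2.imwrite('pics/both3.png',np.hstack([cv2.resize(a,(400,300)),b[100:400,200:600]]))
for n in('wrist3','side3'):
    q=np.load(f'pics/{n}.npy').reshape(-1,3); d=np.hypot(q[:,0]-.5025,q[:,1]+.223)
    for nm,s in(('rim',q[(d<.06)&(q[:,2]>.06)&(q[:,2]<.074)]),('bar',q[(d<.06)&(q[:,2]>.113)&(q[:,2]<.14)])):
        if len(s)>20: print(n,nm,len(s),np.percentile(s,[1,50,99],axis=0).round(3).tolist())
E
```

```text
t: 8.68
ee_pos: [0.5021, -0.223, 0.2703]
tool_rot: [0.993, 0.117, -0.0, -0.0]
ft_force: [-0.2, 0.9, -0.5]
grip_width: 0.704
gripper_force: 0.0
t: 9.18
ee_pos: [0.5022, -0.2231, 0.3939]
tool_rot: [0.993, 0.117, 0.002, 0.002]
ft_force: [-0.1, -1.5, -0.0]
grip_width: 0.797
gripper_force: 0.0
wrist3 rim 1302 [[0.468, -0.26, 0.06], [0.499, -0.221, 0.068], [0.541, -0.187, 0.07]]
wrist3 bar 1819 [[0.475, -0.233, 0.115], [0.508, -0.222, 0.128], [0.537, -0.213, 0.13]]
side3 rim 320 [[0.461, -0.26, 0.06], [0.504, -0.223, 0.065], [0.545, -0.183, 0.073]]
side3 bar 227 [[0.47, -0.233, 0.114], [0.502, -0.219, 0.124], [0.535, -0.209, 0.13]]
```

View pics/both3.png

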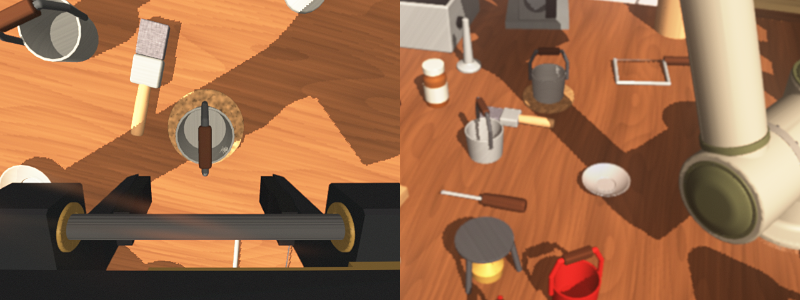

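The pot stands upright and centred on the mat: wrist view about (205,133), side view (548,82). The gripper is clear and the spare pot has not moved.

```bash
python3 -c "
from bench import job
print(job.sign_off())"
```

```text
the job is handed in; nothing more can be done
None
```

The pot was lifted clear of the stand, set down upright within about 2 mm of the cork mat's centre and released; the spare pot was left untouched, and the job is handed in (the sign-off returned no verdict).

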